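# Show a faulty pack's contacts to the inspection camera

### The job

One bay of the four-bay charger shows a red fault lamp: draw the battery pack of that bay out of its pocket and turn it so that the contacts on its foot face the inspection camera's lens squarely, centred in its view and about 8 cm in front of it. Finish while still holding the pack there in the gripper, raised, steady and touching nothing else. Leave the other three packs seated, the camera as it is set, and everything else on the bench where it lies.

Things in the scene. Friction and masses are not known exactly. Their poses are not given: they have to be found in the camera images.
- charger: light grey four-bay desktop battery charger fixed on the bench, 166 mm deep (x) by 336 mm long (y), its pocket deck 62 mm high. Origin: centre of its underside on the bench. x points away from the lamp panel, y along the row of bays, z up. In front (-x) of the deck is a panel sloping down to about 40 mm high, with one lamp for each bay. The deck runs from x = -25 to x = +75 mm.
- bay0 (a point): centre of the mouth of pocket 0 at deck height, 62 mm above the bench; charger frame x = +20, y = -112.5 mm. The pocket is 27 by 59 mm and 50 mm deep (its floor 12 mm above the bench). The bay's lamp is 70 mm from it towards -x of the charger; the bays are 75 mm apart.
- bay1 (a point): centre of the mouth of pocket 1 at deck height, 62 mm above the bench; charger frame x = +20, y = -37.5 mm. The pocket is 27 by 59 mm and 50 mm deep (its floor 12 mm above the bench). The bay's lamp is 70 mm from it towards -x of the charger; the bays are 75 mm apart.
- bay2 (a point): centre of the mouth of pocket 2 at deck height, 62 mm above the bench; charger frame x = +20, y = 37.5 mm. The pocket is 27 by 59 mm and 50 mm deep (its floor 12 mm above the bench). The bay's lamp is 70 mm from it towards -x of the charger; the bays are 75 mm apart.
- bay3 (a point): centre of the mouth of pocket 3 at deck height, 62 mm above the bench; charger frame x = +20, y = 112.5 mm. The pocket is 27 by 59 mm and 50 mm deep (its floor 12 mm above the bench). The bay's lamp is 70 mm from it towards -x of the charger; the bays are 75 mm apart.
- pack0: battery pack standing in pocket bay0: upright black block with a blue band, 24 mm thick (its x) by 56 mm wide (its y) by 120 mm tall (its z), 0.16 to 0.26 kg. Origin: centre of its foot, which carries three brass contact pads; z points from the foot to the top. Seated, 70 mm of it stands above the deck and its axes match the charger's. It lifts freely, 1.5 mm play all round.
- pack1: battery pack standing in pocket bay1: upright black block with a blue band, 24 mm thick (its x) by 56 mm wide (its y) by 120 mm tall (its z), 0.16 to 0.26 kg. Origin: centre of its foot, which carries three brass contact pads; z points from the foot to the top. Seated, 70 mm of it stands above the deck and its axes match the charger's. It lifts freely, 1.5 mm play all round.
- pack2: battery pack standing in pocket bay2: upright black block with a blue band, 24 mm thick (its x) by 56 mm wide (its y) by 120 mm tall (its z), 0.16 to 0.26 kg. Origin: centre of its foot, which carries three brass contact pads; z points from the foot to the top. Seated, 70 mm of it stands above the deck and its axes match the charger's. It lifts freely, 1.5 mm play all round.
- pack3: battery pack standing in pocket bay3: upright black block with a blue band, 24 mm thick (its x) by 56 mm wide (its y) by 120 mm tall (its z), 0.16 to 0.26 kg. Origin: centre of its foot, which carries three brass contact pads; z points from the foot to the top. Seated, 70 mm of it stands above the deck and its axes match the charger's. It lifts freely, 1.5 mm play all round.
- lamp_red: red lit fault lamp, 17 mm dome in a black bezel on the charger's sloping panel, about 54 mm above the bench; it belongs to the bay straight behind it (70 mm along the charger's +x). The origin is at the middle of the dome's underside. The other three lamps are green.
- cam_stand: foot and U-bracket of the inspection camera, fixed on the bench: dark steel foot 110 by 96 by 12 mm, two bracket cheeks 86 mm high, tilting head between them, pivot 70 mm above the bench over the foot's centre. Origin: centre of the foot's underside. The camera looks towards the stand's -x and upwards.
- cam_head (a joint): lean of the camera head from straight up towards the stand's -x, rad: 0 = lens looking straight up, 1.57 = level. Set between 0.52 and 0.74 by a stiff friction hinge (0.6 N m); leave it as it is.
- lens (a point): centre of the camera's front: the dark lens in the middle of a white ring light 62 mm across in a black 68 mm housing. It lies 57 mm from the head's pivot. z points straight out of the lens along its line of sight, y is level (the pivot's direction).
- meter: bystander: yellow hand multimeter lying flat, 150 by 72 by 37 mm; origin at the centre of its underside
- driver: bystander: red-handled screwdriver lying on the bench, 200 mm long; origin under it
- brush: bystander: contact brush lying on the bench, 170 mm long; origin under it
- jar: bystander: small round jar with a blue cap, 56 mm across, 75 mm high; origin at the centre of its underside
- cap0: bystander: blue vent cap, a ring 26 mm across and 16 mm high; origin at the centre of its underside
There are look-alikes about, which are no part of the job. Leave any orange or purple look-alike of the pack2 alone. Leave any orange or turquoise look-alike of the pack3 alone.

How it is judged:
By the outcome, as a careful person would: the job done as asked, in the order asked, and still so for the second after the job is handed in, while the arm keeps its last pose, push and grip.
It also fails if it takes over 35 s, if anything falls off the work surface, if the arm or the gripper's body presses on something with over 40 N, if the wrist force passes 120 N, or if a joint passes its speed limit or range.

### The arm

A 6-joint arm with a two-finger parallel gripper is mounted at the origin on the work surface. World frame = base frame: x ahead of the robot, y to its left, z up, the work surface at z = 0. Lengths are in m, angles in rad, forces in N, time in s.
With the tool pointing down it reaches from about 0.275 to 0.775 m from the base axis. Payload 14.6 kg.
Tool frame: the origin (TCP) lies at the very end of the fingers, on their centre line; the grasp point (between the pads) lies 19 mm behind it; z points along the fingers, y is the line along which they close (so a half turn about z gives the same grasp; the last joint's range is limited). The gripper opens to 85 mm and grips with 20 to 120 N. Pads are 22 mm wide; open, the fingers measure 114 mm over their backs; the gripper's body (76 mm by 85 mm) begins 54 mm behind the grasp point. The pads swing forward as they close: fully open they stand 13 mm farther back than shut.
Start: joints at [-1.479, 0.263, -0.048, 1.259, 0, 1.415], TCP at [0.128, -0.509, 0.231] pointing down, gripper open.
Joint ranges: [-2.65, 2.65], [-0.89, 1.7], [-1.18, 1.37], [-2.13, 2.11], [-1.35, 1.29], [-3.14, 3.14]. Speed limits (rad/s): [1.89, 1.89, 2.57, 2.79, 3.14, 3.14].

### API

Orientations are given as a unit quaternion [x, y, z, w].
In Python, from workcell import arm, read_camera, calibration, spotter gives the robot as it stands.
- The arm moves only by the tool jog_arm, never from a script. Its argument "increments" is a list of rows, each a list of 6 numbers: the shift along the tool's x, y, z normalised to -1 to 1, where 1 is 200 mm, then the turn, a rotation vector about the tool's x, y, z normalised to -1 to 1, where 1 is 2 rad. A call has 1 to 12 rows; each row shifts and turns the commanded pose from where the row before left it, along the tool's axes as they then stand; what a row does not reach is not made up. A row lasts 1/10 s, in which the tool goes at most 50 mm and 8.59 degrees, less where a joint would pass 70% of its speed; a pose out of reach is approached as far as the arm can. A call with a number of a shift or a turn outside -1 to 1 is refused whole. A call with a gripper value outside its range is refused whole. "hand" is the opening, from 0 (shut) to 1 (fully open), set as the call begins (left out, the last holds). The fingers move at their own pace and stop on an object; "grip_force" is the grip in N (left out, the last holds). Time passes only in rows, so rows that do not move let the fingers close. It gives the time, the measured TCP pose, the force, the opening and the grip force at its end, in the units of the state.
- arm.state(): the state, without advancing time (a new reading comes with each control period).
- read_camera(name): name is "side" or "top" or "wrist"; returns the picture (480x640x3 uint8, red, green, blue); there is no depth.
- calibration(name): a dict with "fov_y" (degrees; the focal length in pixels is half the picture's height over the tangent of half this angle, whatever the lens; pixels are square), "cx", "cy" (the principal point, pixels), "dist_coeffs" ([k1, k2, p1, p2, k3] as OpenCV has them; the pictures are not rectified), "origin" and "orientation" of the camera in the world. Camera axes: x right, y up, looking along -z (the intrinsics and any distortion apply to the point x, -y, -z); pixel columns grow to the right and rows downward; lengths in m; the calibration is good to about 2 mm. A picture is of the moment at which its call begins: read the wrist's pose just before it. calibration takes no time and is no camera call; for the wrist camera it gives the pose at the moment of the call.
- arm.close_job(): hands the job in; it is judged then, once.
Trained networks look in the newest picture that a camera, given by its name, has taken for a name from the list of things; names that differ only in an ending like _2 or _b are one class to them, and where a whole thing is asked for, a point or a joint stands for the part that bears it (a point fixed in the world has none). Each returns a list of dicts, best first, with "conf" (0 to 1); they miss things now and then, are a little off and sometimes report something else, mostly with a low value. They report only what shows in the picture. A call takes as long as a camera call. They do not tell look-alikes from the thing itself.
- spotter.silhouettes(camera, label): "mask" (480x640 bool, what is visible of it) and "xy" ([column, row] in pixels, amid what is visible of it).
- spotter.landmark_of(camera, label): "xy" ([column, row] in pixels: a listed point, or the origin of a listed thing).
The state is a dict: "clock": time; "qpos": joint angles; "dq": joint speeds; "tau": joint torques, N m; "ee_pos": TCP position; "eef_rot": TCP orientation; "force": force on the tool from outside, world axes, zero at the start; "moment": the same for the moment, N m; "gripper_width": opening from 0.0 (shut) to 1.0 (fully open); "grip_force": force on a finger pad.
Only numpy, scipy, OpenCV 4.12 (cv2) and the standard library are available. Lean on these libraries where they do the work, as an engineer would, in place of code of your own. Each camera call takes 0.05 s, during which the arm holds its last target. There are 200 camera calls.

## Working session

There is one attempt and no reset: what is moved stays moved. The work goes in short steps, Python scripts to look and compute and a tool call to move; the robot and the scene stay as the last step left them, time stands still between calls to the robot, and variables do not carry over. Pictures are saved under pics/ and viewed, at most 10 in all, crops included, and the job is handed in when it is done.

Besides the shell and the picture viewer there is one more tool, called after "Request:" as name(argument=value, ...), one argument or row to a line, values as JSON. jog_arm: Moves the arm, as the interface text tells. Its arguments: {"type":"object","properties":{"increments":{"type":"array"},"hand":{"type":"number"},"grip_force":{"type":"number"}},"required":["increments"]}

```bash
mkdir -p pics; ls
python3 - <<'E'
from workcell import arm, read_camera, calibration, spotter
import cv2,numpy as np
for n in("top","side"):
    im=read_camera(n); cv2.imwrite(f"pics/{n}0.png",im[:,:,::-1]); print(n,calibration(n))
    for l in("lamp_red","bay0","bay1","bay2","bay3","lens","cam_stand","charger"):
        print(l,[(np.round(d["xy"]).tolist(),round(d["conf"],2)) for d in spotter.landmark_of(n,l)][:4])
print(arm.state())
E
```

```text
pics
top {'fov_y': 52.116591785051526, 'cx': 319.33264539324693, 'cy': 245.66244746556671, 'dist_coeffs': array([-0.05451832,  0.        ,  0.        ,  0.        ,  0.        ]), 'origin': array([0.39214762, 0.06994457, 1.18066102]), 'orientation': array([ 0.0426293 , -0.05155782, -0.69705122,  0.71389364])}
lamp_red [([396.0, 267.0], 0.4)]
bay0 [([428.0, 241.0], 0.97), ([397.0, 231.0], 0.96), ([367.0, 235.0], 0.92), ([464.0, 239.0], 0.75)]
bay1 [([428.0, 241.0], 0.97), ([397.0, 231.0], 0.96), ([367.0, 235.0], 0.92), ([464.0, 239.0], 0.75)]
bay2 [([428.0, 241.0], 0.97), ([397.0, 231.0], 0.96), ([367.0, 235.0], 0.92), ([464.0, 239.0], 0.75)]
bay3 [([428.0, 241.0], 0.97), ([397.0, 231.0], 0.96), ([367.0, 235.0], 0.92), ([464.0, 239.0], 0.75)]
lens [([255.0, 164.0], 0.76)]
cam_stand [([256.0, 160.0], 0.85)]
charger [([463.0, 238.0], 0.71), ([407.0, 251.0], 0.66)]
side {'fov_y': 57.82633914477925, 'cx': 316.6391020942107, 'cy': 245.05405561666439, 'dist_coeffs': array([-0.03182217,  0.        ,  0.        ,  0.        ,  0.        ]), 'origin': array([0.17793336, 0.65297042, 0.71055322]
[... 683 characters left out ...]
k': 0.9, 'qpos': array([-1.47931375e+00,  2.63086463e-01, -4.83074705e-02,  1.25940539e+00,
       -2.44838117e-05,  1.41549997e+00]), 'dq': array([-3.33736683e-04,  1.26438022e-03,  3.06611917e-05, -8.15984587e-04,
        1.92559048e-03, -8.87018426e-04]), 'tau': array([ 4.00003682e-04, -6.37410164e+01,  3.84773219e+01,  1.11089095e-03,
       -1.19942224e-04, -1.14773833e-06]), 'ee_pos': array([ 0.1282374 , -0.50909244,  0.23128256]), 'eef_rot': array([ 9.92397173e-01,  1.23076603e-01, -1.21879373e-05, -1.88618260e-06]), 'force': array([-0.7298531 ,  0.62317305, -0.13481032]), 'moment': array([-0.01748899, -0.02996346,  0.03980062]), 'grip_force': 0.0, 'gripper_width': 1.0015964410794147}
```

Run:
```python
import cv2
a=cv2.imread("pics/top0.png");cv2.imwrite("pics/t1.png",cv2.resize(a[90:340,190:520],(792,600),interpolation=2))
a=cv2.imread("pics/side0.png");cv2.imwrite("pics/s1.png",cv2.resize(a[110:360,140:470],(792,600),interpolation=2))
```

```text
(no output)
```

View pics/t1.png

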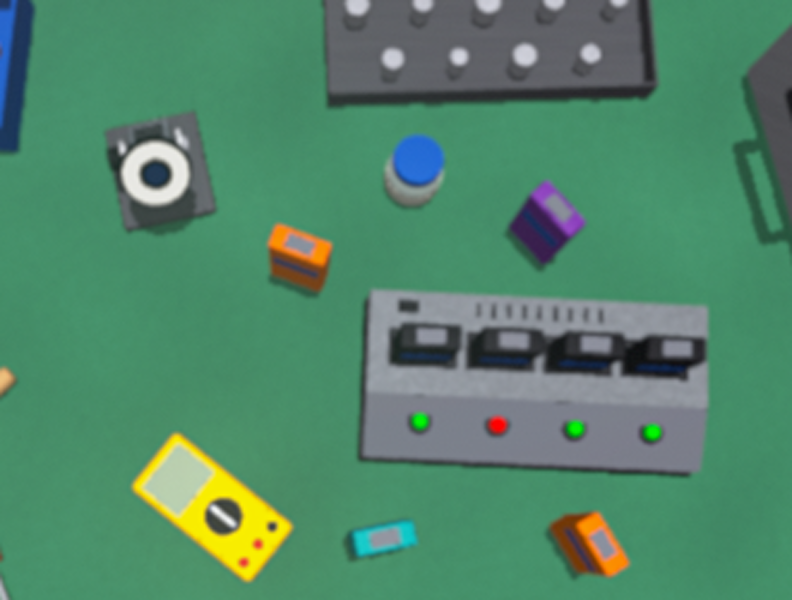

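View pics/s1.png

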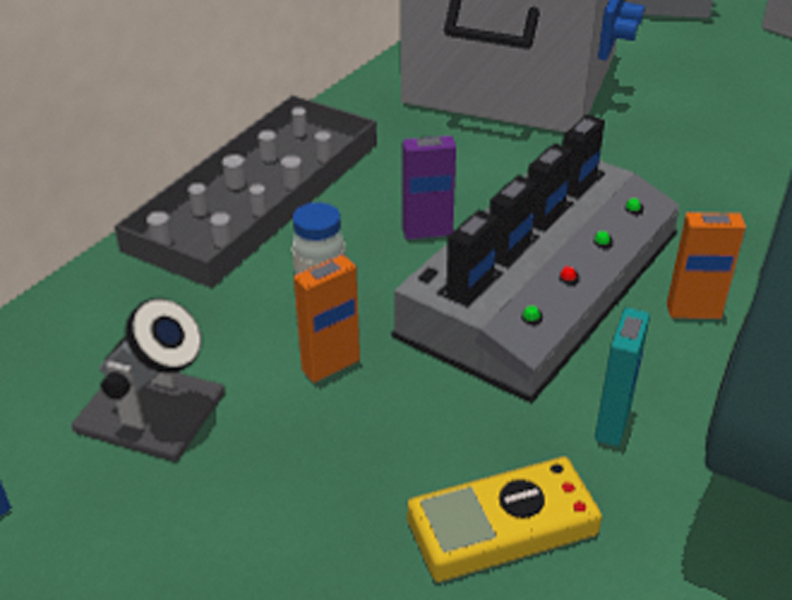

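View pics/top0.png

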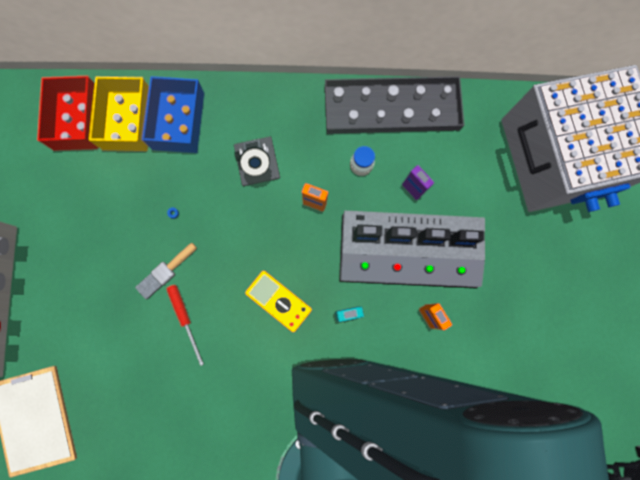

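```bash
cat > h.py <<'E'
import numpy as np,cv2
from scipy.spatial.transform import Rotation as R
from scipy.optimize import least_squares
def cam(c):
    f=240/np.tan(np.radians(c["fov_y"])/2)
    K=np.array([[f,0,c["cx"]],[0,f,c["cy"]],[0,0,1]])
    M=R.from_quat(c["orientation"]).as_matrix()@np.diag([1,-1,-1])
    return K,np.array(c["dist_coeffs"],float),M,np.array(c["origin"])
def proj(c,P):
    K,d,M,o=cam(c); P=np.atleast_2d(P)
    return cv2.projectPoints(((P-o)@M).reshape(-1,1,3),np.zeros(3),np.zeros(3),K,d)[0][:,0]
def ray(c,uv):
    K,d,M,o=cam(c)
    n=cv2.undistortPoints(np.array([[uv]],float),K,d)[0,0]
    v=M@np.array([*n,1]); return o,v/np.linalg.norm(v)
def onz(c,uv,z):
    o,v=ray(c,uv); return o+v*(z-o[2])/v[2]
def tri(obs):
    A=np.zeros((3,3));b=np.zeros(3)
    for c,uv in obs:
        o,v=ray(c,uv);Q=np.eye(3)-np.outer(v,v);A+=Q;b+=Q@o
    p=np.linalg.solve(A,b); return p,[np.round(proj(c,p)[0]-uv,1) for c,uv in obs]
def blobs(mask,amin=8):
    n,l,s,c=cv2.connectedComponentsWithStats(mask.astype(np.uint8))
    return [(c[i],s[i,4]) for i in range(1,n) if s[i,4]>=amin]
E
python3 - <<'E'
from h import *
from workcell import calibration
np.set_printoptions(precision=4,suppress=True)
C={n:calibration(n) for n in("top","side")}
for n in C:
    im=cv2.imread(f"pics/{n}0.png").astype(int);b,g,r=im[...,0],im[...,1],im[...,2]
    print(n,"green",[(x[0],x[1]) for x in blobs((g>170)&(r<90)&(b<90))],"red",[(x[0],x[1]) for x in blobs((r>180)&(g<70)&(b<70))])
    w=(im.min(2)>190); print("white",[(x[0],x[1]) for x in blobs(w,60)])
for n,pts in {"top":[(428,241),(397,231),(367,235),(464,239)]}.items():
    for p in pts: print(p,onz(C[n],p,.062))
print("lens",tri([(C["top"],(255,164)),(C["side"],(211,251))]), "foot",onz(C["top"],(256,160),0),onz(C["side"],(202,283),0))
E
```

```text
top green [(array([364.5806, 264.5484]), np.int32(31)), (array([429.4138, 267.7241]), np.int32(29)), (array([461.5484, 269.4194]), np.int32(31))] red [(array([71., 77.]), np.int32(19)), (array([ 69.7899, 115.5893]), np.int32(1047)), (array([42.4, 80.9]), np.int32(10)), (array([ 40. , 107.5]), np.int32(8)), (array([ 39., 123.]), np.int32(11)), (array([397.1765, 266.5   ]), np.int32(34)), (array([177.2215, 304.8101]), np.int32(316))]
white [(array([635.6667,  78.453 ]), np.int32(117)), (array([623.9286,  77.4286]), np.int32(98)), (array([616.2903,  80.5806]), np.int32(93)), (array([585.902 ,  84.9608]), np.int32(102)), (array([577.6381,  87.9714]), np.int32(105)), (array([607.4747,  88.6465]), np.int32(99)), (array([599.5   ,  90.9479]), np.int32(96)), (array([553.1301,  97.7435]), np.int32(269)), (array([568.9444,  96.6389]), np.int32(108)), (array([632.2577, 102.3093]), np.int32(97)), (array([624.4184, 104.7551]), np.int32(98)), (array([594.2453, 110.0377]), np.int32(106)), (array([585.735 , 112.9915]), np.int32(117)), (array([615.6832, 113.3861]), np.int32(101)), (array([607.8125, 1
[... 711 characters left out ...]
7)), (array([593.3966, 173.2241]), np.int32(116)), (array([162.0899, 272.6966]), np.int32(178)), (array([ 31.5571, 421.9387]), np.int32(5175))]
side green [(array([403.75, 193.75]), np.int32(8)), (array([390.5, 207.5]), np.int32(8)), (array([361.2727, 238.8182]), np.int32(11))] red [(array([376.25 , 222.625]), np.int32(16)), (array([  3. , 390.5]), np.int32(14)), (array([287.4373, 423.1312]), np.int32(343))]
white []
(428, 241) [ 0.5595 -0.1939  0.062 ]
(397, 231) [ 0.5811 -0.1217  0.062 ]
(367, 235) [ 0.5699 -0.0521  0.062 ]
(464, 239) [ 0.5663 -0.2784  0.062 ]
lens (array([0.7182, 0.2072, 0.107 ]), [array([0.1, 0.2]), array([-0.3, -0.1])]) foot [0.7616 0.2192 0.    ] [0.7553 0.2188 0.    ]
```

Run:
```python
from h import *
from workcell import calibration,arm
np.set_printoptions(precision=4,suppress=True)
C={n:calibration(n) for n in("top","side")}
L={"top":[(364.58,264.55,3),(397.18,266.5,2),(429.41,267.72,1),(461.55,269.42,0)],"side":[(403.75,193.75,0),(390.5,207.5,1),(376.25,222.6,2),(361.27,238.8,3)]}
def w(p,P):
    c,s=np.cos(p[2]),np.sin(p[2]);P=np.atleast_2d(P);return np.c_[p[0]+c*P[:,0]-s*P[:,1],p[1]+s*P[:,0]+c*P[:,1],P[:,2]]
def res(p): return np.concatenate([(proj(C[n],w(p,[[-.05,-.1125+.075*i,.058]]))[0]-(u,v)) for n in L for u,v,i in L[n]])
s=least_squares(res,[.56,-.16,0]);print("charger",s.x,s.fun.reshape(-1,2))
print("bay2",w(s.x,[.02,.0375,.062]))
for n in C:
    im=cv2.imread(f"pics/{n}0.png").astype(int);m=((im.min(2)>140)).astype(np.uint8)
    for c in cv2.findContours(m,cv2.RETR_EXTERNAL,cv2.CHAIN_APPROX_NONE)[0]:
        e=cv2.minEnclosingCircle(c); 
        if len(c)>12 and abs(e[0][0]-(255 if n=="top" else 211))<25 and abs(e[0][1]-(164 if n=="top" else 251))<25: print(n,cv2.fitEllipse(c))
for q,z in (((313,190),.12),((315,215),0),((364,155),.075),((280,300),.03),((349,314),.12)): print(q,onz(C["top"],q,z))
c=calibration("wrist");st=arm.state();T=R.from_quat(st["eef_rot"])
print(c["fov_y"],T.inv().apply(c["origin"]-st["ee_pos"]),(T.inv()*R.from_quat(c["orientation"])).as_matrix())
```

```text
charger [ 0.5482 -0.1631 -0.0255] [[ 0.7791  0.2415]
 [ 0.6273 -0.1135]
 [ 0.6988  0.2461]
 [ 0.6673  0.108 ]
 [-0.6733  1.0094]
 [-0.3816  1.0014]
 [-0.2695  0.8885]
 [-0.7686  1.0907]]
bay2 [[ 0.5692 -0.1262  0.062 ]]
top ((254.4041290283203, 161.7888946533203), (25.559316635131836, 27.375028610229492), 87.53689575195312)
top ((265.28302001953125, 147.65394592285156), (3.2765910625457764, 8.021284103393555), 145.28219604492188)
side ((188.6883544921875, 262.0370178222656), (1.6832809448242188, 8.134522438049316), 100.18230438232422)
side ((209.07666015625, 248.16891479492188), (22.996585845947266, 29.190210342407227), 134.24594116210938)
(313, 190) [0.6586 0.075  0.12  ]
(315, 215) [0.6261 0.0692 0.    ]
(364, 155) [ 0.7571 -0.0419  0.075 ]
(280, 300) [0.4166 0.1459 0.03  ]
(349, 314) [ 0.3883 -0.0089  0.12  ]
68.30969820964727 [ 0.0767  0.0003 -0.1416] [[-0.0003  0.9546  0.2978]
 [ 1.      0.      0.001 ]
 [ 0.0009  0.2978 -0.9546]]
```

Request:
jog_arm(
  increments=[
    [0.186,-0.094,-0.05,0,0,0],
    [0.186,-0.094,-0.05,0,0,0],
    [0.186,-0.094,-0.05,0,0,0],
    [0.186,-0.094,-0.05,0,0,0],
    [0.186,-0.094,-0.05,0,0,0],
    [0.186,-0.094,-0.05,0,0,0],
    [0.186,-0.094,-0.05,0,0,0],
    [0.186,-0.094,0,0,0,0],
    [0.186,-0.094,0,0,0,0],
    [0.186,-0.094,0,0,0,0],
    [0.186,-0.094,0,0,0,0],
    [0.186,-0.094,0,0,0,0],
  ],
  hand=1,
)

```text
clock: 2.1
ee_pos: [0.5072, -0.1799, 0.3014]
eef_rot: [0.992, 0.123, 0.0, 0.0]
force: [0.2, -0.4, 0.3]
gripper_width: 1.001
grip_force: 0.0
```

Request:
jog_arm(
  increments=[
    [0.186,-0.094,0,0,0,0],
    [0.186,-0.094,0,0,0,0],
    [0,0,0,0,0,-0.072],
    [0,0,0,0,0,-0.072],
    [0,0,0,0,0,-0.072],
    [0,0,0,0,0,-0.072],
    [0,0,0,0,0,-0.072],
    [0,0,0,0,0,-0.072],
    [0,0,0,0,0,-0.072],
    [0,0,0,0,0,-0.072],
    [0,0,0,0,0,-0.072],
  ],
)

```text
clock: 3.2
ee_pos: [0.569, -0.1266, 0.3012]
eef_rot: [0.715, 0.699, -0.0, -0.0]
force: [0.1, 0.6, -0.0]
gripper_width: 0.997
grip_force: 0.0
```

Run:
```python
from workcell import arm, read_camera, calibration, spotter
import cv2,numpy as np,pickle
c=calibration("wrist");im=read_camera("wrist"); cv2.imwrite("pics/w1.png",im[:,:,::-1]); pickle.dump(c,open("w1.pkl","wb"))
for l in("lamp_red","bay2","lens","cam_stand"):
    print(l,[(np.round(d["xy"]).tolist(),round(d["conf"],2)) for d in spotter.landmark_of("wrist",l)][:5])
s=arm.state();print(s["clock"],s["qpos"],s["ee_pos"],s["eef_rot"],s["force"])
```

```text
lamp_red [([259.0, 199.0], 0.5)]
bay2 [([321.0, 258.0], 0.73), ([319.0, 200.0], 0.63), ([321.0, 323.0], 0.59), ([322.0, 301.0], 0.28)]
lens []
cam_stand []
3.45 [-3.58772322e-01  3.59759549e-01  2.82994210e-01  1.49408362e+00
  3.27037564e-05  1.24414779e+00] [ 0.56895757 -0.1266285   0.30127165] [ 7.18372557e-01  6.95658586e-01  3.50308634e-06 -3.07829386e-05] [ 0.48545847 -1.13449391 -0.52157033]
```

View pics/w1.png

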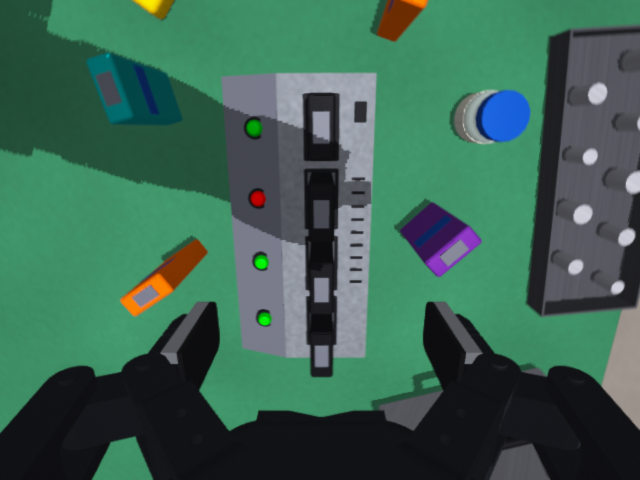

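Run:
```python
from h import *
from workcell import calibration,arm
import pickle
np.set_printoptions(precision=4,suppress=True)
C={n:calibration(n) for n in("top","side")};C["w"]=pickle.load(open("w1.pkl","rb"))
im=cv2.imread("pics/w1.png").astype(int);b,g,r=im[...,0],im[...,1],im[...,2]
G=sorted([x[0] for x in blobs((g>110)&(r<60)&(b<60)&(g>2*r+20),60)]+[x[0] for x in blobs((r>130)&(g<60)&(b<60),60)],key=lambda p:p[1])
print(G)
# grey label quads on pack tops
lab=[blobs(((im.min(2)>95)&(im.max(2)-im.min(2)<40))[y0:y1,308:334],40) for y0,y1 in ((97,150),(190,232),(270,308),(338,372))]
lab=[[(x[0]+[308,y0],x[1]) for x in l] for l,y0 in zip(lab,(97,190,270,338))];print(lab)
L={"top":[(364.58,264.55,3),(397.18,266.5,2),(429.41,267.72,1),(461.55,269.42,0)],"side":[(403.75,193.75,0),(390.5,207.5,1),(376.25,222.6,2),(361.27,238.8,3)],"w":[(*p,3-i) for i,p in enumerate(G)]}
def w(p,P):
    c,s=np.cos(p[2]),np.sin(p[2]);P=np.atleast_2d(P);return np.c_[p[0]+c*P[:,0]-s*P[:,1],p[1]+s*P[:,0]+c*P[:,1],P[:,2]]
for use in (["w"],["top","side","w"]):
    def res(p): return np.concatenate([(proj(C[n],w(p,[[-.05,-.1125+.075*i,.058]]))[0]-(u,v)) for n in use for u,v,i in L[n]])
    s=least_squares(res,[.56,-.16,0]);print("charger",s.x,s.fun.reshape(-1,2)[-4:].tolist());print("bay2",w(s.x,[.02,.0375,.062]))
for l in lab:
    if l: print(onz(C["w"],max(l,key=lambda t:t[1])[0],.132))
a=im.astype(np.uint8)[150:260,230:390];cv2.imwrite("pics/w1c.png",cv2.resize(a,(640,440),interpolation=2))
```

```text
[array([253.7195, 127.128 ]), array([257.6818, 198.2662]), array([261.0927, 261.8212]), array([264.25  , 318.7426])]
[[(array([321.3626, 124.411 ]), np.int32(455))], [], [(array([321.2023, 289.3266]), np.int32(346))], [(array([321.0221, 355.9632]), np.int32(272))]]
charger [ 0.5491 -0.1606 -0.0208] [[0.08559061134164381, -0.03434831696675644], [-0.1227369874264923, -0.10450584510715544], [-0.028732743239231695, 0.026990535760887724], [0.06556797670583592, 0.14796043722742525]]
bay2 [[ 0.5699 -0.1236  0.062 ]]
charger [ 0.5487 -0.1613 -0.0224] [[-0.03206387264629029, 0.5955539528113718], [-0.344973635607289, 0.460303687861483], [-0.34433783376357496, 0.5323569879000729], [-0.33332108205132727, 0.5999281587050973]]
bay2 [[ 0.5696 -0.1243  0.062 ]]
[ 0.5718 -0.047   0.132 ]
[ 0.5683 -0.1985  0.132 ]
[ 0.5664 -0.2739  0.132 ]
```

View pics/w1c.png

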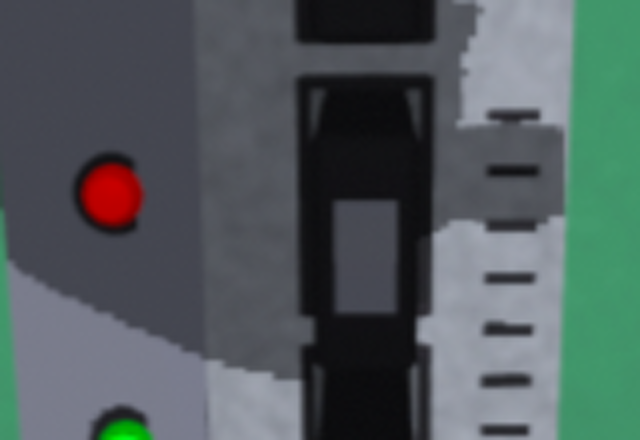

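Request:
jog_arm(
  increments=[
    [0.018,0.005,0,0,0,-0.0057],
    [0,0,0.16,0,0,0],
    [0,0,0.2,0,0,0],
    [0,0,0.2,0,0,0],
    [0,0,0.16,0,0,0],
    [0,0,0.14,0,0,0],
    [0,0,0.1,0,0,0],
    [0,0,0.1,0,0,0],
    [0,0,0.06,0,0,0],
    [0,0,0,0,0,0],
  ],
)

```text
clock: 4.45
ee_pos: [0.5694, -0.1227, 0.0761]
eef_rot: [0.713, 0.701, -0.0, -0.001]
force: [-0.1, -1.2, 0.2]
gripper_width: 1.004
grip_force: 0.0
```

Request:
jog_arm(
  increments=[
    [0,0,0,0,0,0],
    [0,0,0,0,0,0],
    [0,0,0,0,0,0],
    [0,0,0,0,0,0],
    [0,0,0,0,0,0],
    [0,0,0,0,0,0],
    [0,0,0,0,0,0],
    [0,0,0,0,0,0],
  ],
  hand=0,
  grip_force=60,
)

```text
clock: 5.25
ee_pos: [0.5701, -0.1232, 0.0778]
eef_rot: [0.713, 0.701, 0.0, 0.0]
force: [-2.7, 0.1, 5.1]
gripper_width: 0.271
grip_force: 58.7
```

Request:
jog_arm(
  increments=[
    [0,0,-0.05,0,0,0],
    [0,0,-0.1,0,0,0],
    [0,0,-0.15,0,0,0],
    [0,0,-0.15,0,0,0],
    [0,0,-0.15,0,0,0],
    [0,0,-0.15,0,0,0],
    [0,0,-0.15,0,0,0],
    [0,0,-0.1,0,0,0],
    [0,0,-0.05,0,0,0],
  ],
)

```text
clock: 6.15
ee_pos: [0.5703, -0.1231, 0.2896]
eef_rot: [0.713, 0.701, 0.001, 0.001]
force: [-0.2, 0.5, -3.2]
gripper_width: 0.275
grip_force: 59.2
```

Run:
```python
from workcell import arm, read_camera, calibration, spotter
import cv2,numpy as np,pickle
s=arm.state();print(s["clock"],s["ee_pos"],s["force"],s["gripper_width"],s["grip_force"])
A=[]
for n in("side","top"):
    im=read_camera(n)[:,:,::-1]; cv2.imwrite(f"pics/{n}2.png",im)
a=cv2.imread("pics/side2.png")[60:310,150:450];t=cv2.imread("pics/top0.png")[120:200,215:295]; 
o=np.vstack([cv2.resize(a,(600,500)) ])
p=cv2.resize(t,(500,500),interpolation=2)
cv2.imwrite("pics/x2.png",cv2.resize(np.hstack([o,p]),(800,364)))
```

```text
6.15 [ 0.57029047 -0.12314682  0.28958195] [-0.2400451   0.54882268 -3.21748073] 0.2746293355749233 59.17796730995178
```

View pics/x2.png

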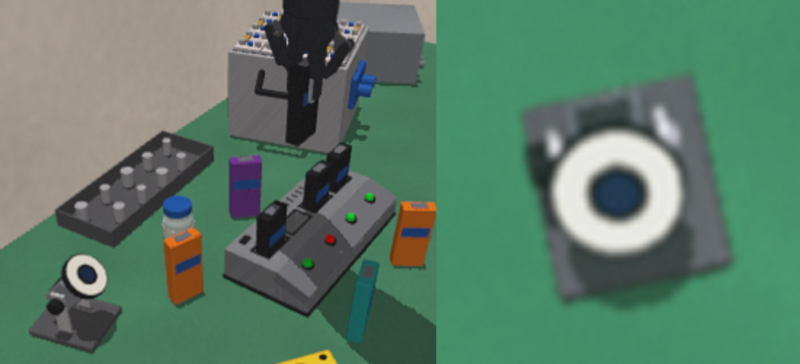

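```bash
cat > fit.py <<'E'
from h import *
from workcell import calibration
import pickle,os
np.set_printoptions(precision=4,suppress=True)
C={n:calibration(n) for n in("top","side")}
def frame(p):
    x,y,yaw,l=p; Z=R.from_euler("z",yaw); n=Z.apply([-np.sin(l),0,np.cos(l)]); yy=Z.apply([0,1,0])
    return np.array([x,y,.07])+.057*n,n,yy
def ring(p,r=.031):
    L,n,yy=frame(p); xx=np.cross(yy,n);t=np.linspace(0,2*np.pi,60,endpoint=False)
    return L+r*(np.cos(t)[:,None]*xx+np.sin(t)[:,None]*yy)
def corners(p):
    Z=R.from_euler("z",p[2]);return np.array([p[0],p[1],0])+Z.apply([[a*.055,b*.048,.012] for a,b in((1,1),(1,-1),(-1,-1),(-1,1))])
OB={"top":dict(e=((254.404,161.789),(25.56,27.375),87.5),c=[(233.7,144.6),(271.5,136.5),(280.3,178.2),(242.7,186.2)],i=[0,1,2,3]),
"side":dict(e=((209.077,248.169),(22.997,29.19),134.2),c=[(170.8,286.7),(233.8,270.4),(214.2,299.6)],i=[0,2,3])}
def ell(e):
    (_,_),(a,b),t=e; Q=cv2.getRotationMatrix2D((0,0),-t,1)[:,:2]; S=Q@np.diag([a*a,b*b])@Q.T; return np.array([S[0,0],S[1,1],2*S[0,1]])
def res(p,use=("top","side"),full=False):
    o=[]
    for n in use:
        d=OB[n];e=cv2.fitEllipse(proj(C[n],ring(p)).astype(np.float32))
        o+=list((np.array(e[0])-d["e"][0])*2)
        o+=list((ell(e)-ell(d["e"]))/e[1][1]/2*d.get("we",1))
        if "c" in d: o+=list((proj(C[n],corners(p)[d["i"]])-d["c"]).ravel()*.5)
    return np.array(o)
E
python3 - <<'E'
from fit import *
for use in(("top","side"),("top",),("side",)):
    s=least_squares(res,[.76,.22,.2,.6],args=(use,),diff_step=1e-4);print(use,s.x,frame(s.x)[:2]);print(s.fun)
E
```

```text
('top', 'side') [0.7552 0.2161 0.2448 0.6772] (array([0.7206, 0.2074, 0.1144]), array([-0.6079, -0.1519,  0.7793]))
[ 0.5483  0.54    0.4161  0.538   0.2797 -0.2636 -0.1846 -0.1832 -0.1862
  0.0353 -0.0468 -0.3899  0.1153 -0.1674 -0.2417  1.3912  0.6873  0.4056
 -1.0114  0.2756  0.0608 -0.0998 -0.4645  0.204 ]
('top',) [0.7554 0.2162 0.2394 0.6711] (array([0.721 , 0.2078, 0.1146]), array([-0.6041, -0.1475,  0.7831]))
[ 0.2099  0.1094  0.4251  0.5938  0.3355 -0.2371 -0.2881 -0.1367 -0.1907
 -0.0374 -0.026  -0.4838  0.0346]
('side',) [0.7553 0.216  0.252  0.685 ] (array([0.7203, 0.207 , 0.1141]), array([-0.6127, -0.1578,  0.7744]))
[ 0.3221 -0.1741  1.2643  0.7084  0.4862 -0.9857  0.3442  0.0381 -0.1868
 -0.3398  0.1446]
```

Request:
jog_arm(
  increments=[
    [0.1,0.015,0,0,0,0],
    [0.19,0.015,0,0,0,0],
    [0.19,0.015,0,0,0,0],
    [0.19,0.015,0,0,0,0],
    [0.19,0.015,0,0,0,0],
    [0.19,0.015,0,0,0,0],
    [0.19,0.015,0,0,0,0],
    [0.15,0.015,0,0,0,0],
    [0.12,0.015,0,0,0,0],
    [0,0,0,0,0,-0.044],
    [0,0,0,0,0,-0.044],
    [0,0,0,0,0,-0.043],
  ],
)

```text
clock: 7.45
ee_pos: [0.6017, 0.1787, 0.2857]
eef_rot: [0.614, 0.79, -0.001, -0.001]
force: [0.5, -0.3, -3.0]
gripper_width: 0.277
grip_force: 59.2
```

Request:
jog_arm(
  increments=[
    [0,0,0,-0.04,0,0],
    [0,0,0,-0.06,0,0],
    [0,0,0,-0.06,0,0],
    [0,0,0,-0.06,0,0],
    [0,0,0,-0.06,0,0],
    [0,0,0,-0.04,0,0],
    [0,0,0,-0.019,0,0],
    [0,0,0,0,0,0],
    [0,0,0,0,0,0],
  ],
)

```text
clock: 8.35
ee_pos: [0.6016, 0.1783, 0.2864]
eef_rot: [0.581, 0.744, 0.261, 0.204]
force: [0.4, -0.3, -1.9]
gripper_width: 0.272
grip_force: 59.8
```

Run:
```python
from fit import *
from workcell import arm, read_camera, spotter
s=arm.state();print(s["clock"],s["qpos"],s["ee_pos"],s["eef_rot"],s["gripper_width"],s["grip_force"])
T=R.from_quat(s["eef_rot"]).as_matrix();print(T)
c=calibration("wrist");pickle.dump(c,open("w3.pkl","wb"))
im=read_camera("wrist");cv2.imwrite("pics/w3.png",im[:,:,::-1])
L,n,yy=frame([.7552,.2161,.2448,.6772])
print("lens predicted in wrist",proj(c,L),"detected",[(d["xy"],d["conf"]) for d in spotter.landmark_of("wrist","lens")])
tgt=L+.1458*n
print("delta tool",T.T@(tgt-s["ee_pos"])/.2, "rotvec tool/2", R.from_matrix(T.T@np.c_[yy,np.cross(-n,yy),-n]).as_rotvec()/2)
```

```text
8.35 [ 0.1233  0.0051 -0.4662  0.4278  0.0762  1.4755] [0.6016 0.1783 0.2864] [0.5806 0.7438 0.2612 0.2038] 0.27200514974292306 59.84563887119293
[[-0.2428  0.7572  0.6064]
 [ 0.9701  0.1894  0.1519]
 [ 0.0001  0.6251 -0.7805]]
lens predicted in wrist [[309.2967 207.3862]] detected [([306.3, 204.4], 0.89)]
delta tool [-0.0028 -0.0612  0.3249] rotvec tool/2 [-0.001  -0.0002  0.0001]
```

View pics/w3.png

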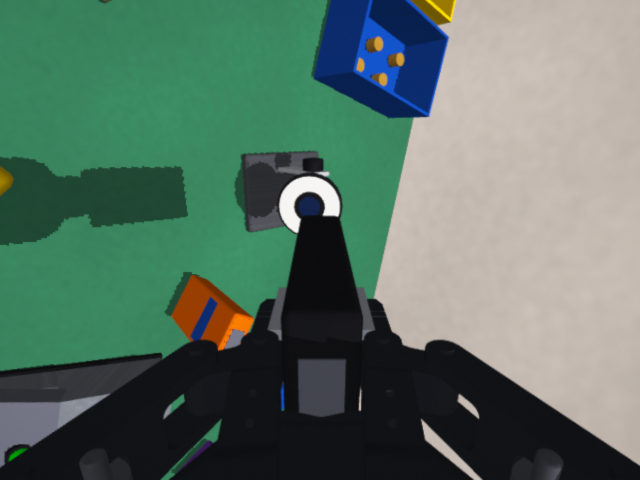

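```bash
python3 - <<'E'
from fit import *
c=pickle.load(open("w3.pkl","rb"))
T=np.array([[-.2428,.7572,.6064],[.9701,.1894,.1519],[.0001,.6251,-.7805]]);p=np.array([.6016,.1783,.2864])
P=[(x,y,z) for z in(.0658,-.0542) for x,y in((.028,-.012),(.028,.012),(-.028,.012),(-.028,-.012))]
print(np.round(proj(c,p+np.array(P)@T.T),0).tolist())
C["w"]=c
im=cv2.imread("pics/w3.png");m=(im.min(2)>170).astype(np.uint8);m[214:]=0
for k in cv2.findContours(m,cv2.RETR_EXTERNAL,cv2.CHAIN_APPROX_NONE)[0]:
    if len(k)>60 and abs(k[:,0,0].mean()-310)<30:
        k=k[(k[:,0,1]<210)]; h=cv2.convexHull(k)[:,0].astype(np.float32); print(cv2.fitEllipse(h))
p0=[.7552,.2161,.2448,.6772]
print(cv2.fitEllipse(proj(c,ring(p0)).astype(np.float32)),"lens",proj(c,frame(p0)[0]))
d=((im.max(2)<110)&(im[...,0]>im[...,2].astype(int)+15)).astype(np.uint8)
print([b for b in blobs(d[185:225,290:330],40)])
E
python3 - <<'E'
import cv2
a=cv2.imread("pics/w3.png")[160:430,230:410];cv2.imwrite("pics/w3c.png",cv2.resize(a,(400,600),interpolation=2))
E
```

```text
[[301.0, 212.0], [341.0, 212.0], [340.0, 297.0], [303.0, 297.0], [278.0, 310.0], [365.0, 310.0], [358.0, 462.0], [285.0, 462.0]]
((309.1335144042969, 205.6309356689453), (58.591026306152344, 60.04290008544922), 114.29178619384766)
((309.30316162109375, 206.64088439941406), (59.84614944458008, 61.144744873046875), 103.46576690673828) lens [[309.2967 207.3862]]
[(array([18.9067, 21.144 ]), np.int32(375))]
```

View pics/w3c.png

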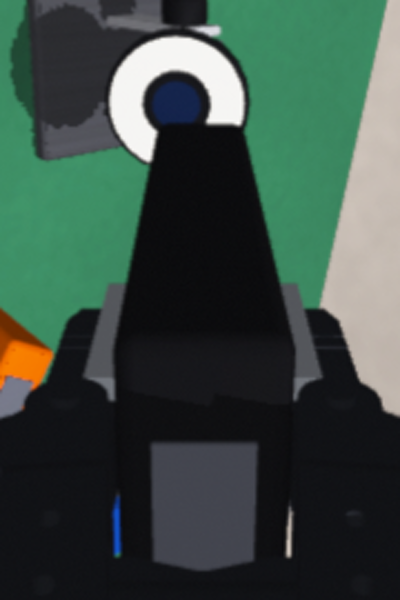

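Request:
jog_arm(
  increments=[
    [-0.003,-0.061,0,-0.001,0,0],
    [0,0,0.1,0,0,0],
    [0,0,0.1,0,0,0],
    [0,0,0.08,0,0,0],
    [0,0,0.045,0,0,0],
    [0,0,0,0,0,0],
    [0,0,0,0,0,0],
    [0,0,0,0,0,0],
  ],
)

```text
clock: 9.25
ee_pos: [0.6327, 0.1855, 0.2299]
eef_rot: [0.58, 0.743, 0.263, 0.205]
force: [-0.2, -0.9, -2.8]
gripper_width: 0.27
grip_force: 60.0
```

Run:
```python
from fit import *
from workcell import arm, read_camera, spotter
s=arm.state();print(s["clock"],s["ee_pos"],s["force"],s["gripper_width"],s["grip_force"])
T=R.from_quat(s["eef_rot"]).as_matrix();p=s["ee_pos"]
L,n,yy=frame([.7552,.2161,.2448,.6772]);tgt=L+.1458*n
print("delta tool mm",T.T@(tgt-p)*1e3,"ang",R.from_matrix(T.T@np.c_[yy,np.cross(-n,yy),-n]).as_rotvec())
P=np.array([(x,y,z) for z in(.0658,-.0542) for x,y in((.028,-.012),(.028,.012),(-.028,.012),(-.028,-.012))]+[(0,0,.0658)])
out=[]
for k in("side","top"):
    im=np.ascontiguousarray(read_camera(k)[:,:,::-1]);cv2.imwrite(f"pics/{k}4.png",im)
    q=proj(C[k],p+P@T.T);print(k,"foot pred",q[8],[(np.round(d["xy"],1),round(d["conf"],2)) for d in spotter.landmark_of(k,"pack2")])
    u,v=np.round(q.mean(0)).astype(int);x0,y0=u-50,v-40
    cr=cv2.resize(im[y0:y0+120,x0:x0+80],(400,600),interpolation=2)
    for a,b in q: cv2.circle(cr,(int((a-x0+.5)*5),int((b-y0+.5)*5)),3,(0,0,255),-1)
    r=proj(C[k],np.vstack([L,L+.08*n]))
    for a,b in r: cv2.circle(cr,(int((a-x0+.5)*5),int((b-y0+.5)*5)),3,(0,255,255),-1)
    out.append(cr)
cv2.imwrite("pics/f4.png",np.hstack(out))
```

```text
9.25 [0.6327 0.1855 0.2299] [-0.2059 -0.9429 -2.7582] 0.2701563852840285 59.97465491294861
delta tool mm [-0.0116 -1.7654  0.9366] ang [ 0.0032 -0.0004  0.0006]
side foot pred [226.7652 228.7599] [(array([336.5, 245.1]), 0.96), (array([427.1, 240.5]), 0.94), (array([392. , 287.4]), 0.8), (array([316.9, 207. ]), 0.71), (array([379.1, 200.5]), 0.7), (array([275.7, 263.6]), 0.66), (array([228.7, 231.3]), 0.6), (array([364. , 211.4]), 0.56)]
top foot pred [255.8553 175.1138] [(array([412.2, 187.7]), 0.86), (array([423. , 239.7]), 0.84), (array([365.4, 244. ]), 0.79), (array([259.1, 174.4]), 0.72), (array([313.9, 202.3]), 0.72), (array([345. , 314.9]), 0.71), (array([456. , 240.3]), 0.67), (array([429.1, 314.7]), 0.56)]
```

View pics/f4.png

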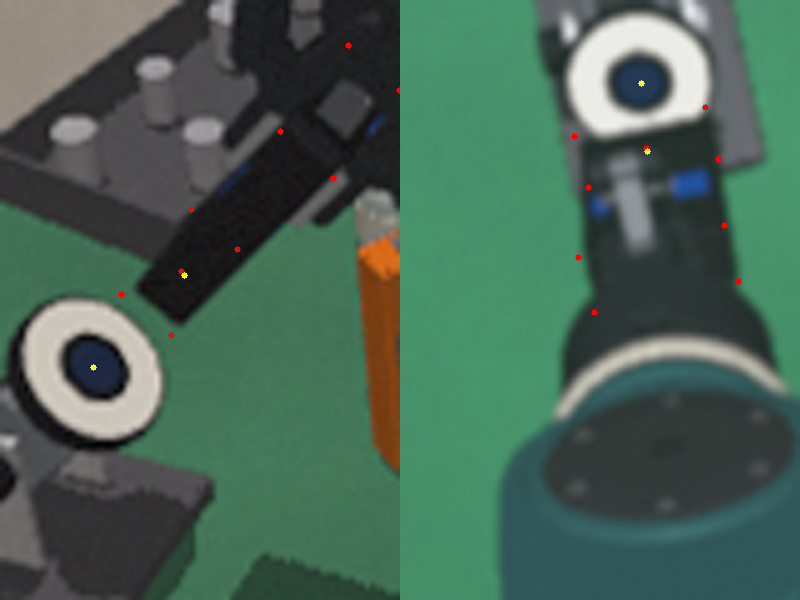

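Run:
```python
from fit import *
from workcell import arm
s=arm.state();T4=R.from_quat(s["eef_rot"]).as_matrix();p4=s["ee_pos"]
T3=R.from_quat([.5806,.7438,.2612,.2038]).as_matrix();p3=np.array([.6016,.1783,.2864]);c3=pickle.load(open("w3.pkl","rb"))
S=np.array([(x,y,z) for z in(0,1) for x,y in((1,-1),(1,1),(-1,1),(-1,-1))],float)
def pts(v):
    dx,dy,dz,rx,ry,b=v; X=np.c_[S[:,0]*(.028-b),S[:,1]*(.012-b),-.085+.12*0+np.where(S[:,2]==0,.085+.083,-.037+.085)*1]
    X[:,2]=np.where(S[:,2]==0,.083,-.037); X=R.from_rotvec([rx,ry,0]).apply(X)
    return X+[dx,dy,-.0172+dz]
q={k:proj(C[k],p4+np.vstack([pts([0]*6),[0,0,.0658]])@T4.T) for k in C}
o={k:np.round(q[k].mean(0)).astype(int)-[50,40] for k in C}
f=lambda k,u,v:np.array([u/5-.5,v/5-.5])+o[k]
for k in C: print(k,((q[k]-o[k]+.5)*5).round().tolist())
obs=[("w",0,(301.1,216.3)),("w",1,(339.4,216.3)),("w",4,(283,310.3)),("w",5,(362.3,310))]
near=[f("side",138,288),f("side",182,322)]; up=[f("top",583,138),f("top",714,117)]
def res(v,full=False):
    X=pts(v);W=proj(c3,p3+X@T3.T);A=proj(C["side"],p4+X@T4.T);B=proj(C["top"],p4+X@T4.T)
    r=[W[i]-z for _,i,z in obs]+[ (A[0]-near[0])*2,(A[1]-near[1])*2] if A[0][0]<A[1][0] else [W[i]-z for _,i,z in obs]+[(A[1]-near[0])*2,(A[0]-near[1])*2]
    r+=[(B[j]-z)*2 for j,z in zip(sorted([1,2],key=lambda j:B[j][0]),up)]
    return np.concatenate([np.ravel(r),np.array(v)/[.005,.002,.006,.03,.05,.0015]])
z=least_squares(res,[0]*6,x_scale=[.001,.001,.001,.01,.01,.001]);print(z.x,z.fun)
Z=z.x; fc=R.from_rotvec([Z[3],Z[4],0]).apply([0,0,.083])+[Z[0],Z[1],-.0172+Z[2]];print("foot centre tool",fc)
```

```text
top [[188.0, 188.0], [175.0, 137.0], [306.0, 108.0], [318.0, 160.0], [194.0, 313.0], [179.0, 257.0], [325.0, 226.0], [338.0, 282.0], [247.0, 148.0]]
side [[171.0, 336.0], [122.0, 295.0], [191.0, 210.0], [238.0, 250.0], [334.0, 179.0], [281.0, 132.0], [349.0, 46.0], [399.0, 91.0], [182.0, 272.0]]
[-0.0894 -0.0087  0.1226  0.2402 -0.2606 -0.0093] [-29.2819  66.6696 -26.5907  63.8248   6.3584   0.0849 -13.7068  -4.8799
  -0.011   13.9183  14.2116  20.6909 -74.3644 -45.6529 -64.7803 -46.5324
 -17.8705  -4.3341  20.4394   8.0075  -5.212   -6.2064]
foot centre tool [-0.1105 -0.0282  0.1833]
```

Run:
```python
from fit import *
from workcell import arm
s=arm.state();T4=R.from_quat(s["eef_rot"]).as_matrix();p4=s["ee_pos"]
T3=R.from_quat([.5806,.7438,.2612,.2038]).as_matrix();p3=np.array([.6016,.1783,.2864]);c3=pickle.load(open("w3.pkl","rb"))
S=np.array([(x,y,z) for z in(0,1) for x,y in((1,-1),(1,1),(-1,1),(-1,-1))],float)
def pts(v):
    dx,dy,dz,rx,ry,b=v; X=np.c_[S[:,0]*(.028-b),S[:,1]*(.012-b),np.where(S[:,2]==0,.083,-.037)]
    return R.from_rotvec([rx,ry,0]).apply(X)+[dx,dy,-.0172+dz]
q={k:proj(C[k],p4+np.vstack([pts([0]*6),[0,0,.0658]])@T4.T) for k in C}
o={k:np.round(q[k].mean(0)).astype(int)-[50,40] for k in C}
f=lambda k,u,v:np.array([u/5-.5,v/5-.5])+o[k]
def model(v):
    X=pts(v);W=proj(c3,p3+X@T3.T);A=proj(C["side"],p4+X@T4.T);B=proj(C["top"],p4+X@T4.T)
    return np.vstack([W[[0,1,4,5]],A[[1,0]],B[[1,2]]])
O=np.vstack([[(301.1,216.3),(339.4,216.3),(283,310.3),(362.3,310)],[f("side",138,288),f("side",182,322),f("top",183,138),f("top",314,117)]])
wt=np.array([.5]*4+[1]*4)[:,None]
res=lambda v:np.concatenate([((model(v)-O)*wt).ravel(),np.array(v)/[.005,.002,.006,.03,.05,.0015]])
z=least_squares(res,[0]*6,x_scale=[.001,.001,.001,.01,.01,.001]);print(z.x);print(z.fun[:16].reshape(-1,2));Z=z.x
fc=R.from_rotvec([Z[3],Z[4],0]).apply([0,0,.083])+[Z[0],Z[1],-.0172+Z[2]];print("foot centre tool",fc)
L,n,_=frame([.7552,.2161,.2448,.6772]);w=p4+T4@fc;print("move mm tool",T4.T@(L+.08*n-w)*1e3,"pack axis err",T4.T@n, R.from_rotvec([Z[3],Z[4],0]).apply([0,0,-1]))
```

```text
[ 0.0013  0.     -0.0039  0.0079 -0.0369  0.0011]
[[ 0.3464  0.8566]
 [-0.5063  0.8102]
 [-0.5403  0.0797]
 [ 0.5062  0.0483]
 [-1.0173  0.3921]
 [-0.8603  1.028 ]
 [-0.0583  0.6869]
 [-0.9823 -0.2233]]
foot centre tool [-0.0018 -0.0006  0.0619]
move mm tool [ 1.7801 -1.1391  4.6977] pack axis err [ 0.0003  0.0031 -1.    ] [ 0.0369  0.0079 -0.9993]
```

Request:
jog_arm(
  increments=[
    [0.003,-0.005,0.02,0,0.01,0],
    [0,0,0,0,0,0],
    [0,0,0,0,0,0],
    [0,0,0,0,0,0],
    [0,0,0,0,0,0],
    [0,0,0,0,0,0],
    [0,0,0,0,0,0],
    [0,0,0,0,0,0],
  ],
)

```text
clock: 10.25
ee_pos: [0.6342, 0.1865, 0.2253]
eef_rot: [0.577, 0.745, 0.269, 0.198]
force: [1.0, 0.1, -2.2]
gripper_width: 0.275
grip_force: 60.0
```

Run:
```python
from fit import *
from workcell import arm, read_camera
s=arm.state();T=R.from_quat(s["eef_rot"]).as_matrix();p=s["ee_pos"]
L,n,_=frame([.7552,.2161,.2448,.6772])
print(s["clock"],p,s["dq"],s["force"],s["gripper_width"],s["grip_force"],"off mm",T.T@(L+.08*n-(p+T@[-.0018,-.0006,.0619]))*1e3)
a=read_camera("side")[:,:,::-1][120:320,150:410];b=read_camera("wrist")[:,:,::-1]
cv2.imwrite("pics/f5.png",np.hstack([cv2.resize(a,(400,308)),cv2.resize(b,(400,308))]))
```

```text
10.25 [0.6342 0.1865 0.2253] [-0.0017  0.001   0.0001 -0.0014  0.0018 -0.001 ] [ 0.9978  0.0502 -2.1725] 0.27469656440552015 59.957401156425476 off mm [-0.095   0.2066  0.1984]
```

View pics/f5.png

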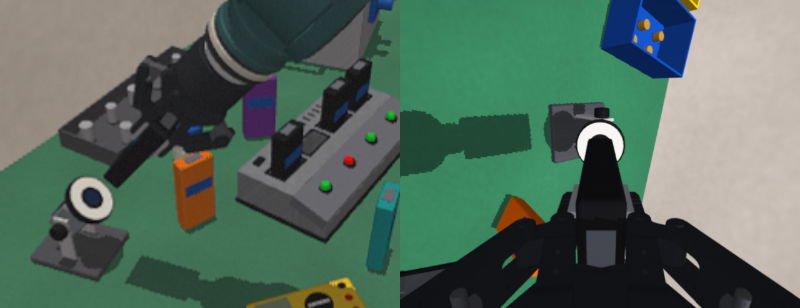

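The side view shows the pack's foot pointing at the lens (about (92,198) in the crop). The other three packs are still seated, and the wrist view shows the foot over the ring at (600,145). Handing in.

```bash
python3 -c "
from workcell import arm
print(arm.close_job())"
```

```text
the job is handed in; nothing more can be done
None
```

I handed the job in with pack2, the pack from the red-lamp bay, held in the gripper. By my measurements its contacts face the lens squarely, centred and about 8 cm away; the other three packs are still seated. I don't have the judge's result.

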